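Close the wine filter cell

ROBOT

A 7-joint arm with a two-finger parallel gripper is mounted at the origin on the work surface. World frame = base frame: x ahead of the robot, y to its left, z up, the work surface at z = 0. Lengths are in mm, angles in rad, forces in N, time in s.
With the tool pointing down it reaches from about 425 to 950 mm from the base axis. Payload 16.7 kg.
Tool frame: the origin (TCP) lies on the centre line of the jaws, within the pads' length; the fingertips stand 22 mm ahead of it and the grasp point (between the pads) lies 3 mm ahead of it; y points along the fingers, z is the direction in which the jaws open and shut, and the axes are right-handed (so a half turn about y gives the same grasp; the last joint's range is limited). The gripper opens to 94 mm and grips with 3 to 60 N. Pads are 16 mm wide; open, the fingers measure 119 mm over their backs; the gripper's body (75 mm by 177 mm) begins 78 mm behind the grasp point.
Start: joints at [-1.442, 0.426, 0.074, 1.606, -0.034, 1.111, -0.067], TCP at [185.117, 649.08, 195.367] pointing down, gripper open.
Joint ranges: [-2.85, 2.85], [-0.5, 2.14], [-1.23, 1.37], [0.21, 2.46], [-1.02, 4.16], [0.16, 2.05], [-2.73, 2.73]. Speed limits (rad/s): [1.89, 1.89, 2.39, 2.39, 3.01, 3.01, 3.01].

INTERFACE

Orientations are given as a 3x3 rotation matrix whose columns are the frame's x, y, z axes.
In Python, from cell import robot gives the robot as it stands. Calls block until the motion is done:
- robot.movep(position, orientation): joint-space move of the TCP to a pose.
- robot.move_l(position, rotation=None, velocity=150, guard=None): straight line of the TCP; rotation=None keeps the orientation; velocity is the mean speed in mm/s. With guard (N) it stops when the force on the tool has changed by that much, and returns True; else False.
- robot.move_j(angles): joint-space move.
- robot.grip(opening, effort=None): finger opening in mm; effort is the grip in N (None keeps the last); returns when the fingers have stopped.
- robot.sleep(seconds).
- robot.ik(position, orientation): joint angles nearest the present ones, or None.
- robot.read_camera(name): name is "side" or "top"; returns the picture (420x560x3 uint8, red, green, blue); there is no depth.
- robot.calibration(name): a dict with "mtx" (3x3 intrinsics, pixels), "cam_to_world" (4x4, takes a point from camera to world coordinates). Camera axes: x right, y down, z forward; pixel columns grow to the right and rows downward; lengths in mm; the calibration is good to about 2 mm. A picture is of the moment at which its call begins. calibration takes no time and is no camera call.
A pose or a line that the arm cannot do raises robot.PlanningError and nothing moves.
- robot.close_job(): hands the job in, once; it reports no verdict.
Trained networks look in the newest picture that a camera, given by its name, has taken for a name from the list of things; names that differ only in an ending like _2 or _b are one class to them, and where a whole thing is asked for, a point or a joint stands for the part that bears it (a point fixed in the world has none). Each returns a list of dicts, best first, with "conf" (0 to 1); they miss things now and then, are a little off and sometimes report something else, mostly with a low value. They report only what shows in the picture. A call takes as long as a camera call. They do not tell look-alikes from the thing itself.
- robot.cut_out(camera, target): "pixels" (420x560 bool, what is visible of it).
- robot.landmark_of(camera, target): "position" ([x, y, z] in mm, in world coordinates, good to about 4 mm: a listed point, or the origin of a listed thing).
Readings, each from a call of its own:
- robot.current_time(): time.
- robot.current_joints(): joint angles.
- robot.current_dq(): joint speeds.
- robot.current_effort(): joint torques, N m.
- robot.current_eef_pos(): TCP position.
- robot.current_ee_rot(): TCP orientation.
- robot.current_force(): force on the tool from outside, world axes, zero at the start.
- robot.current_moment(): the same for the moment, N m.
- robot.current_opening(): finger opening in mm.
Only numpy, scipy, OpenCV 4.12 (cv2) and the standard library are available. Lean on these libraries where they do the work, as an engineer would, in place of code of your own. Each camera call takes 0.05 s, during which the arm holds its last target. There are 200 camera calls.

TASK

Load the small steel filter cell on the cellar bench: seat the white cartridge squarely on the spring bed in the cell's pocket with its narrow boss up and let go of it, then put the knurled collar over the cell's neck, turn it until the hidden keyways inside it drop over the pins, and push it fully home against the spring. Finish while still holding the collar pushed home (it springs up if released), and leave everything else on the bench where it is.

Things in the scene. Friction and masses are not known exactly. Their poses are not given: they have to be found in the camera images.
- cell_seat (a point): Filter cell, fixed to the bench: point on its vertical axis at its flat shoulder, 36.5 mm above the bench; z up. Round steel foot 110 mm across, 18 mm tall, short brass spigot on one side; barrel 62 mm across up to the shoulder; above that a neck 44 mm across. Collar home: its underside on this shoulder. Cartridge seated: its centre 20.5 mm above this point, 17 mm with the collar home.
- cell_rim (a point): Centre of the neck's rim, 21.5 mm above the shoulder point. The neck's top 4 mm is 41.6 mm across outside. The neck holds a round pocket, 36.4 mm across (37.8 mm in the top 4 mm), 14 mm deep down to a sprung bed. With the cartridge seated, its body's top is flush with the rim.
- cell_pins (a point): Point on the cell's axis at the height of the pins' upper sides, 10 mm above the shoulder. Three level pins, 5 mm thick, 120 degrees apart, stick out 5 mm from the neck. Their angle about the axis varies from run to run and is not given, this point's orientation does not show it: look or feel for it.
- cartridge_mid (a point): Centre of the white plastic filter cartridge, 13 mm above its underside; z is its axis, boss up at the start. Body 34 mm across and 14 mm tall with a bevelled foot, on top of it a boss 24 mm across and 12 mm tall, 26 mm in all; 70 g, loose on the bench.
- collar_mid (a point): Centre of the knurled steel collar, 18 mm above its underside; z is its axis, closed top up at the start. A cap 62 mm across (knurls included 64), 36 mm tall, 0.15 to 0.26 kg, loose on the bench; the top is 6 mm thick, the hole from below 47 mm across. Centre above the shoulder point: 28 mm resting on the pins, 21.5 mm dropped onto the cartridge's boss, 18 mm pushed home.
- collar_foot (a point): Centre of the collar's underside. Three hidden keyways, 10.5 mm wide, 14 mm high, 120 degrees apart, are cut inside the skirt from here up; one is centred on this point's +x axis. Between them the underside rests on the pins; within about 6 degrees of the pins it drops over them. Turn either way, at most 120 degrees.
- bed (a joint): Travel of the sprung bed in the pocket's floor, in m: 0 up (as it starts), 0.0035 with cartridge in and collar home, at most 0.005. The spring gives 6 N at 0 and 1.2 N more per mm: about 10 N with the collar home, of which the collar and cartridge weigh about 3 N.
- wrench: Bystander, leave alone: a steel open wrench 160 mm long lying flat; the origin is at the middle of its underside (for the wrench, under its length).
- tin: Bystander, leave alone: a low amber glass jar, 64 mm across, 60 mm tall; the origin is at the middle of its underside.
- bung: Bystander, leave alone: a tapered cork bung, 46 mm across, 35 mm tall; the origin is at the middle of its underside.
- spacer: Bystander, leave alone: a flat smooth steel ring, 58 mm across, 12 mm tall (not the collar); the origin is at the middle of its underside.
- cup: Bystander, leave alone: a steel cup, 76 mm across, 80 mm tall; the origin is at the middle of its underside.
- sample_bottle: Bystander, leave alone: a small amber sample bottle standing, 60 mm across, 126 mm tall; the origin is at the middle of its underside.
Mind the look-alikes: they are no part of the job. Of the things like the part that bears cartridge_mid, leave any that is green or pink; of the rest the smaller one is meant.

How it is judged (in metres and radians):
On the way:
1. the cartridge is seated upright on the bed in the pocket and let go (horizontal distance between cartridge_mid and cell_seat below 0.003 m and z of cartridge_mid in the frame of cell_seat below 0.0225 m and angle between cartridge_mid's own z axis and vertical below 0.08 rad and contact force between cartridge and the fingers below 0.1 N), for 0.2 s.
At the end, for the whole second after the job is handed in: The cartridge is upright in the pocket (within 3 mm of the axis), pressed down with the bed at least 2 mm down; the collar sits squarely over the pins within 1.5 mm of the shoulder and 3 mm of the axis, at rest, and the robot is holding it there (more than 2 N of contact) (horizontal distance between each of cartridge_mid, collar_mid and cell_seat below 0.003 m and z of cartridge_mid in the frame of cell_seat below 0.019 m and angle between cartridge_mid's own z axis and vertical below 0.08 rad and value of joint bed above 0.002 m and z of collar_mid in the frame of cell_seat below 0.0195 m and angle between collar_mid's own z axis and vertical below 0.06 rad and linear speed of collar below 0.01 m/s and (contact force between collar and the fingers above 2 N or contact force between collar and the arm above 2 N)); the arm keeps its last pose, push and grip.
It fails at once if a bystander is moved more than 25 mm or knocked over (distance of any of wrench, tin, bung, spacer, cup, sample_bottle from where it was at the start of the episode above 0.025 m or angle between any of wrench, tin, bung, spacer, cup, sample_bottle's own z axis and vertical above 0.5 rad).
It also fails if it takes over 72 s, if anything falls off the work surface, if the arm or the gripper's body presses on something with over 40 N, if the wrist force passes 120 N, or if a joint passes its speed limit or range.

## Working session

There is one attempt and no reset: what is moved stays moved. The work goes in short steps, each a Python script; the robot and the scene stay as the last script left them, time stands still between calls to the robot, and variables do not carry over. Pictures are saved under pics/ and viewed, about 8 in all and at most 12, crops included, and the job is handed in when it is done.

```bash
ls; mkdir -p pics; python3 - <<'E'
from cell import robot
import cv2,numpy as np
ims=[]
for c in("top","side"):
    im=robot.read_camera(c); cv2.imwrite(f"pics/{c}0.png",im[:,:,::-1])
    k=robot.calibration(c); print(c,np.round(k["mtx"],1).tolist(),np.round(k["cam_to_world"],3).tolist())
    for t in("cell_rim","cartridge_mid","collar_mid","cell_seat","wrench","tin","bung","spacer","cup","sample_bottle"):
        print(t,[(np.round(d["position"]).tolist(),round(d["conf"],2)) for d in robot.landmark_of(c,t)])
print(robot.current_time(),robot.current_ee_rot())
E
```

```text
pics
top [[422.1, 0.0, 285.4], [0.0, 422.1, 214.8], [0.0, 0.0, 1.0]] [[-0.021, -0.997, 0.077, 496.704], [-1.0, 0.022, 0.011, 15.893], [-0.012, -0.077, -0.997, 1258.227], [0.0, 0.0, 0.0, 1.0]]
cell_rim [([552.0, -2.0, 53.0], 0.56)]
cartridge_mid [([535.0, -138.0, 19.0], 0.61), ([559.0, -306.0, 20.0], 0.53), ([466.0, -200.0, 21.0], 0.47), ([558.0, -222.0, 12.0], 0.39), ([762.0, -19.0, -2.0], 0.23)]
collar_mid []
cell_seat [([551.0, -3.0, 36.0], 0.56), ([557.0, -224.0, 10.0], 0.43)]
wrench [([386.0, 17.0, 4.0], 0.57), ([714.0, 192.0, -2.0], 0.52)]
tin [([714.0, 192.0, 2.0], 0.8)]
bung [([680.0, -219.0, -0.0], 0.49)]
spacer [([762.0, -23.0, 1.0], 0.71)]
cup [([630.0, -382.0, 0.0], 0.61)]
sample_bottle [([563.0, 472.0, -2.0], 0.82)]
side [[392.9, 0.0, 277.8], [0.0, 392.9, 214.8], [0.0, 0.0, 1.0]] [[0.713, -0.479, 0.512, 28.946], [-0.701, -0.483, 0.525, -511.043], [-0.004, -0.733, -0.68, 754.139], [0.0, 0.0, 0.0, 1.0]]
cell_rim [([554.0, -8.0, 59.0], 0.88)]
cartridge_mid [([531.0, -138.0, 16.0], 0.84), ([555.0, -302.0, 14.0], 0.71), ([470.0, -203.0, 11.0], 0.57), ([556.0, -225.0, 16.0], 0.54)]
collar_mid [([479.0, 286.0, 19.0], 0.88)]
cell_seat [([552.0, -9.0, 38.0], 0.8)]
wrench [([385.0, 18.0, 0.0], 0.84), ([634.0, -384.0, -1.0], 0.6)]
tin [([714.0, 193.0, 0.0], 0.74), ([631.0, -390.0, 1.0], 0.5)]
bung []
spacer [([764.0, -17.0, -2.0], 0.52)]
cup [([630.0, -388.0, 0.0], 0.86)]
sample_bottle [([557.0, 471.0, -4.0], 0.69)]
1.1 [[ 9.61655071e-01 -4.35568615e-05  2.74261778e-01]
 [-2.74261780e-01 -4.56537023e-05  9.61655070e-01]
 [-2.93656112e-05 -9.99999998e-01 -5.58490967e-05]]
```

View pics/side0.png

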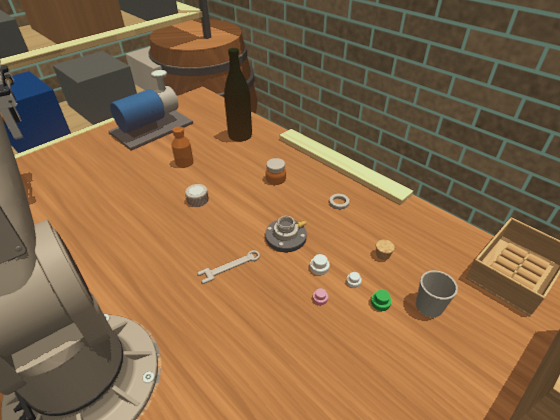

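View pics/top0.png

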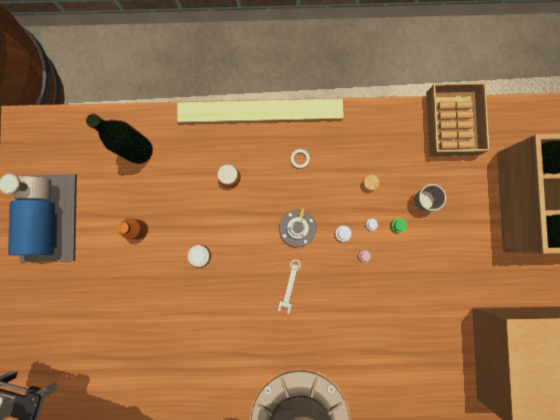

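```bash
cat > h.py <<'E'
from cell import robot
import cv2,numpy as np
def px(cam,p):
    k=robot.calibration(cam); q=np.linalg.inv(k["cam_to_world"])@np.append(p,1); u=k["mtx"]@q[:3]; return u[:2]/u[2]
def at_z(cam,uv,z):
    k=robot.calibration(cam); T=np.array(k["cam_to_world"]); d=T[:3,:3]@np.linalg.inv(k["mtx"])@[*uv,1]; return T[:3,3]+d*(z-T[2,3])/d[2]
def R(a): # tool down, jaws open along angle a in xy
    y=np.array([0,0,-1.]); z=np.array([np.cos(a),np.sin(a),0]); return np.stack([np.cross(y,z),y,z],1)
def crop(im,c,h,s): 
    c=np.round(c).astype(int); return cv2.resize(im[c[1]-h:c[1]+h,c[0]-h:c[0]+h],(s,s),interpolation=cv2.INTER_CUBIC)[:,:,::-1]
E
python3 - <<'E'
from h import *
rows=[]
for c in("top","side"):
    im=cv2.imread(f"pics/{c}0.png")[:,:,::-1]
    rows.append(np.hstack([crop(im,px(c,p),h,260) for p,h in(((552,-4,40),26),((550,-210,13),45),((479,286,20),20))]))
cv2.imwrite("pics/crop0.png",np.vstack(rows))
for c in("top","side"):
    im=robot.read_camera(c)
    for t in("cell_rim","cartridge_mid","collar_mid"):
        for d in robot.cut_out(c,t):
            m=d["pixels"].astype(np.uint8); ys,xs=np.nonzero(m); print(c,t,round(d["conf"],2),m.sum(),"bbox",xs.min(),xs.max(),ys.min(),ys.max(),"cent",xs.mean().round(1),ys.mean().round(1),"at z13/18:",at_z(c,(xs.mean(),ys.mean()),18 if t=="collar_mid" else 13).round(1))
E
```

```text
top cell_rim 0.88 1080 bbox 279 315 209 246 cent 297.3 227.7 at z13/18: [554.   -5.1  13. ]
top cartridge_mid 0.72 193 bbox 391 406 218 232 cent 399.0 224.8 at z13/18: [ 556.2 -304.7   13. ]
top cartridge_mid 0.72 557 bbox 116 147 218 239 cent 132.2 228.3 at z13/18: [562.7 484.   13. ]
top cartridge_mid 0.7 428 bbox 188 210 245 267 cent 198.9 255.5 at z13/18: [478.4 286.3  13. ]
top cartridge_mid 0.53 202 bbox 335 350 225 240 cent 342.6 232.8 at z13/18: [ 536.2 -138.    13. ]
top cartridge_mid 0.41 117 bbox 366 377 219 230 cent 371.6 224.2 at z13/18: [ 559.7 -224.3   13. ]
top collar_mid 0.83 421 bbox 188 210 245 266 cent 199.2 255.1 at z13/18: [479.5 284.4  18. ]
top collar_mid 0.72 666 bbox 414 445 184 210 cent 430.1 197.6 at z13/18: [ 634.2 -397.8   18. ]
side cell_rim 0.66 1108 bbox 266 305 217 251 cent 285.7 234.6 at z13/18: [548.   -8.5  13. ]
side cartridge_mid 0.85 307 bbox 310 328 254 273 cent 319.2 263.9 at z13/18: [ 534.9 -136.3   13. ]
side cartridge_mid 0.74 198 bbox 313 327 288 305 cent 319.9 296.5 at z13/18: [ 463.9 -200.5   13. ]
side cartridge_mid 0.72 166 bbox 346 360 273 287 cent 353.4 279.8 at z13/18: [ 555.4 -224.8   13. ]
side cartridge_mid 0.55 336 bbox 371 390 289 309 cent 380.8 299.4 at z13/18: [ 555.3 -301.7   13. ]
side collar_mid 0.91 423 bbox 185 207 184 206 cent 196.3 194.8 at z13/18: [474.4 285.6  18. ]
```

View pics/crop0.png

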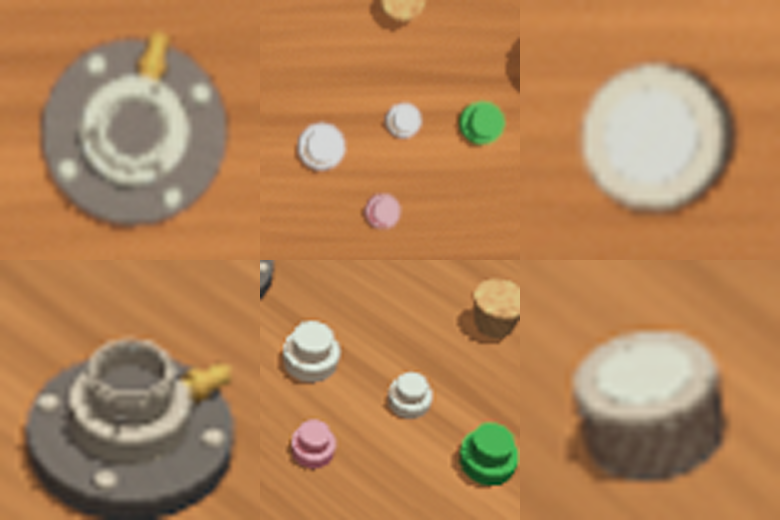

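```bash
python3 - <<'E'
from h import *
t=robot.current_time
a=np.pi/2
p=np.array([557.5,-224.5,0])
robot.grip(55,20)
robot.movep(p+[0,0,110],R(a)); print(t(),robot.current_joints(),robot.current_eef_pos())
robot.move_l(p+[0,0,38],velocity=80); 
robot.grip(15,20); print("open",robot.current_opening(),t(),robot.current_force())
robot.move_l(p+[0,0,130],velocity=150); print(robot.current_opening(),robot.current_force())
c=np.array([551.5,-5.5,0])
robot.movep(c+[0,0,125],R(a)); print(t(),robot.current_joints().round(2),robot.current_eef_pos())
rows=[]
for cam in("top","side"):
    im=robot.read_camera(cam); cv2.imwrite(f"pics/{cam}1.png",im[:,:,::-1])
    rows.append(crop(im,px(cam,(c[0],c[1],70)),50,380))
cv2.imwrite("pics/crop1.png",np.hstack(rows))
E
```

```text
5.5917 [-0.36522441  0.53753436  0.86664636  1.89125085 -0.50228999  0.94583589
  2.30845534] [ 557.83735978 -223.84288107  109.95140428]
open 14.985639007020403 7.4167 [ 0.01587854 -0.45274627  0.54748579]
14.870361102209278 [ 1.10640619  1.21227137 -0.68832512]
9.0667 [-0.83  0.44  0.94  1.99 -0.45  0.93  1.91] [551.52542054  -6.84512125 124.9244329 ]
```

View pics/crop1.png

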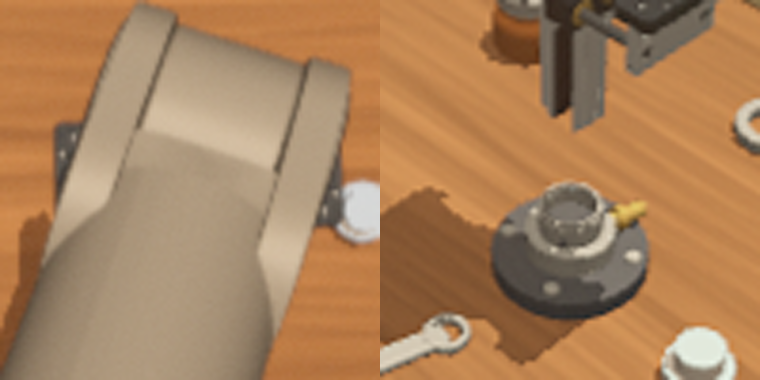

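```bash
python3 - <<'E'
from h import *
im=cv2.imread("pics/side1.png")[:,:,::-1]
c=px("side",(551.5,-5.5,70)); u=px("side",(551.5,-6.8,103)); print("tip in crop",(u-np.round(c)+50)*3.8)
a=crop(im,px("side",(557,-224,13)),30,380)
im0=cv2.imread("pics/side0.png")[:,:,::-1]
cv2.imwrite("pics/crop2.png",np.hstack([crop(im0,px("side",(557,-224,13)),30,380),a]))
print(robot.current_eef_pos(),robot.current_ee_rot().round(3).tolist())
robot.read_camera("side")
for t in ["cartridge_mid"]:
  for d in robot.landmark_of("side",t): print(d)
E
```

```text
tip in crop [192.06552533 152.58476855]
[551.64340487  -7.53567307 125.07305902] [[1.0, 0.0, 0.003], [-0.003, -0.001, 1.0], [0.0, -1.0, -0.001]]
{'position': [553.0, -302.8, 12.1], 'conf': 0.84}
{'position': [554.4, -228.6, 11.2], 'conf': 0.68}
{'position': [531.9, -137.0, 17.6], 'conf': 0.55}
```

View pics/crop2.png

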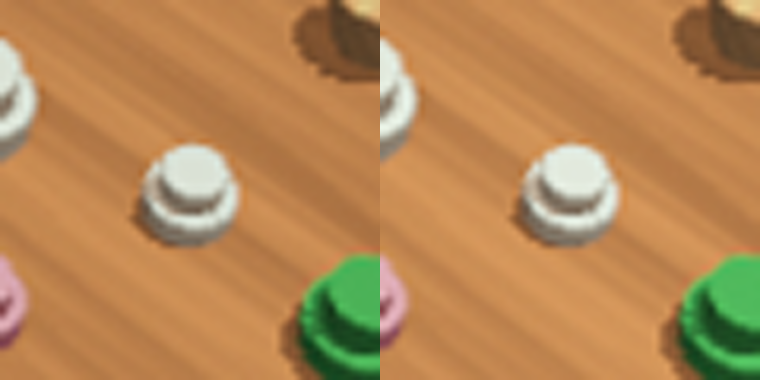

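```bash
python3 - <<'E'
from h import *
t=robot.current_time
for i in range(4): print(robot.current_eef_pos().round(2)); robot.sleep(.05)
robot.movep([610,-140,80],R(np.pi/2))
for i in range(3): print(robot.current_eef_pos().round(2)); robot.sleep(.05)
print(robot.current_force())
print(robot.move_l([610,-140,5],velocity=40,guard=5),robot.current_eef_pos(),robot.current_force(),t())
im=robot.read_camera("side"); cv2.imwrite("pics/s3.png",crop(im,px("side",(610,-140,30)),60,480))
print((px("side",(610,-140,0))-np.round(px("side",(610,-140,30)))+60)*4)
robot.move_l([610,-140,80]); print(t())
E
```

```text
[551.63  -7.21 125.08]
[551.58  -6.96 125.05]
[551.6   -6.68 125.04]
[551.55  -6.37 125.02]
[ 609.72 -140.62   79.65]
[ 609.97 -139.53   79.96]
[ 610.11 -138.89   80.16]
[0.5479313  0.54541141 0.64315898]
False [ 610.09187054 -139.9886292     5.15253811] [-0.82069358 -0.10888824  0.41497342] 12.3
[237.02148912 272.27261641]
13.0
```

View pics/s3.png

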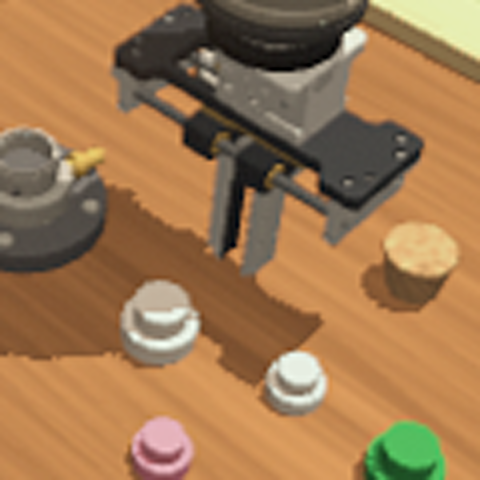

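The fingertips sit about 20 mm higher than the stated tool geometry implies: at TCP z=5 there was no bench contact. I'll measure the real offset by touching the bench.

```bash
python3 - <<'E'
from h import *
t=robot.current_time
robot.move_l([610,-140,8],velocity=120); robot.sleep(.3); print(robot.current_force())
print(robot.move_l([610,-140,-26],velocity=25,guard=5),robot.current_eef_pos(),robot.current_force(),t())
robot.move_l([610,-140,30]); print(t())
E
```

```text
[ 1.0070888   0.98194139 -0.13379381]
True [ 610.00148155 -139.99733805   -9.77904072] [-2.22906053  1.16188436 10.29792313] 14.8417
15.2583
```

Bench contact came at TCP z≈-9.8, so the real tips are about 9.5 mm above the reported TCP, a tool offset of about 31 mm. I'll apply that offset and retry the grasp.

```bash
echo 'TIP=9.5  # tip_z = TCP_z + TIP (measured on the bench)' >> h.py; python3 - <<'E'
from h import *
t=robot.current_time
a=np.pi/2
p=np.array([557,-225,0])
robot.grip(50,20)
robot.movep(p+[0,0,50],R(a)); robot.sleep(.2)
print(robot.move_l(p+[0,0,16.5-TIP],velocity=60,guard=8),robot.current_eef_pos())
robot.grip(10,15); print("open",robot.current_opening(),t(),robot.current_force())
robot.move_l(p+[0,0,90],velocity=150); print(robot.current_opening())
c=np.array([551.5,-5.5,0])
robot.movep(c+[0,0,80],R(a)); robot.sleep(.4); print(t(),robot.current_eef_pos())
im=robot.read_camera("side"); cv2.imwrite("pics/side4.png",im[:,:,::-1])
cv2.imwrite("pics/crop4.png",crop(im,px("side",(c[0],c[1],70)),40,600))
print((px("side",(c[0],c[1],58))-np.round(px("side",(c[0],c[1],70)))+40)*15)
E
```

```text
False [ 557.10067606 -225.21891379    7.21829837]
open 23.198471083202712 18.0667 [-0.33295863  0.94338923  2.37178389]
23.102031159241108
20.05 [551.57928389  -6.13460462  80.03309353]
[599.78054866 644.94400221]
```

View pics/crop4.png

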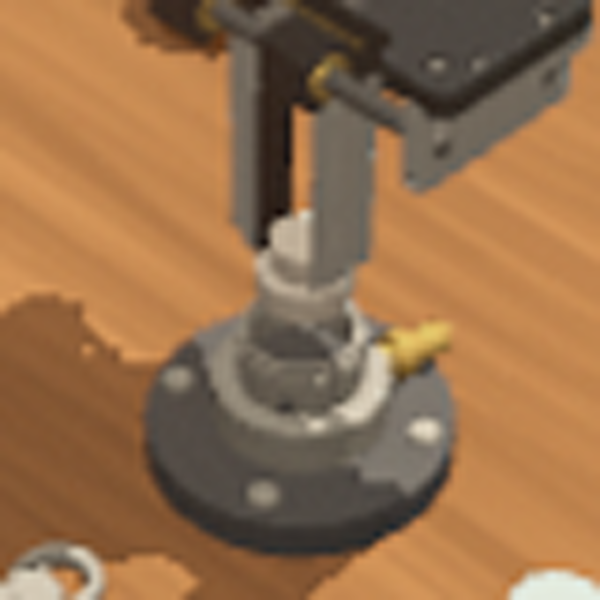

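```bash
cat >> h.py <<'E'
from scipy.optimize import minimize
def sil(cam,xy,rings): # union of hulls of consecutive rings, float subpixel mask (x8)
    k=robot.calibration(cam); M=np.linalg.inv(k["cam_to_world"]); th=np.linspace(0,2*np.pi,40)
    S=4; m=np.zeros((420*S,560*S),np.uint8); P=[]
    for r,z in rings:
        q=np.stack([xy[0]+r*np.cos(th),xy[1]+r*np.sin(th),0*th+z,0*th+1])
        u=k["mtx"]@(M@q)[:3]; P.append(((u[:2]/u[2]).T+.5)*S)
    for a,b in zip(P,P[1:]): cv2.fillConvexPoly(m,cv2.convexHull(np.vstack([a,b]).astype(np.float32)).round().astype(np.int32),1)
    return cv2.resize(m.astype(np.float32),(560,420),interpolation=cv2.INTER_AREA)
def fit(cam,mask,xy0,rings,ignore=None):
    mask=mask.astype(np.float32); w=1 if ignore is None else 1-ignore
    f=lambda p:(np.abs(sil(cam,p,rings)-mask)*w).sum()
    r=minimize(f,xy0,method="Nelder-Mead",options=dict(initial_simplex=np.array(xy0)+[[0,0],[4,0],[0,4]],xatol=.1,fatol=.1)); return r.x.round(1),round(r.fun,1)
CART=[(17,0),(17,14),(12,14),(12,26)]; CELL=[(55,0),(55,18)]; COL=[(32,0),(32,36)]
E
python3 - <<'E'
from h import *
for c in("top","side"):
    im=cv2.imread(f"pics/{c}0.png"); hsv=cv2.cvtColor(im,cv2.COLOR_BGR2HSV)
    m=(hsv[...,1]<80)   # grey/white vs orange wood
    n,l,s,ce=cv2.connectedComponentsWithStats(m.astype(np.uint8))
    for nm,p,R_ in(("cart",(557,-225),CART),("cell",(551.5,-5.5),CELL+[(31,18),(31,36.5),(22,36.5),(22,58)]),("collar",(477,285),COL)):
        u=np.round(px(c,(*p,15))).astype(int); i=l[u[1],u[0]]
        print(c,nm,i,s[i].tolist(),"area model",sil(c,p,R_).sum(),fit(c,l==i,p,R_))
E
```

```text
top cart 147 [366, 219, 12, 12, 118] area model 118.75 (array([ 560.1, -224.5]), np.float64(10.0))
top cell 146 [280, 210, 36, 37, 995] area model 1110.375 (array([553.4,  -5.1]), np.float64(112.1))
top collar 169 [188, 245, 22, 22, 388] area model 441.25 (array([478.9, 287.5]), np.float64(52.5))
side cart 37 [347, 272, 15, 16, 186] area model 205.1875 (array([ 560.4, -222.7]), np.float64(20.6))
side cell 29 [265, 216, 41, 36, 1083] area model 1214.125 (array([551.9,  -3.6]), np.float64(123.8))
side collar 23 [185, 184, 23, 23, 294] area model 464.6875 (array([475.8, 287.3]), np.float64(169.4))
```

```bash
python3 - <<'E'
from h import *
t=robot.current_time
c=np.array([549.9,-6.2,0])
robot.move_l(c+[0,0,70],velocity=60); robot.sleep(.3); print(robot.current_eef_pos(),robot.current_force())
for d in [(0,0),(1.5,0),(0,1.5),(-1.5,0),(0,-1.5),(1.5,1.5),(-1.5,-1.5),(1.5,-1.5),(-1.5,1.5)]:
    q=c+[*d,0]
    hit=robot.move_l(q+[0,0,50],velocity=25,guard=4); e=robot.current_eef_pos(); f=robot.current_force()
    print(d,hit,e.round(1),f.round(1),t())
    if not hit or e[2]<57: break
    robot.move_l(q+[0,0,66.5],velocity=60)
robot.sleep(.2);print(robot.current_force(),robot.current_opening(),robot.current_eef_pos())
E
```

```text
[550.03066384  -6.13719124  70.12476152] [-0.34961261  0.81035891 -0.90035879]
(0, 0) True [549.6  -6.2  50.4] [-0.6  0.7  6.3] 21.4583
[-1.03840698  0.41529528  4.89860315] 23.48479626911294 [549.67817527  -6.20875403  50.48402784]
```

```bash
python3 - <<'E'
from h import *
t=robot.current_time
robot.grip(45,15); robot.sleep(.3); print(robot.current_force())
e=robot.current_eef_pos(); robot.move_l(e+[0,0,75],velocity=200)
robot.move_l([500,150,130],velocity=350)
c=(551,-5.5); rows=[]
for cam in("top","side"):
    im=robot.read_camera(cam); cv2.imwrite(f"pics/{cam}5.png",im[:,:,::-1])
    rows.append(crop(im,px(cam,(*c,55)),22,390))
cv2.imwrite("pics/crop5.png",np.hstack(rows))
for cam in("top","side"):
    for d in robot.cut_out(cam,"collar_mid"):
        m=d["pixels"]; u=px(cam,(477.5,286,18)).astype(int)
        if m[u[1],u[0]]: print(cam,m.sum(),sil(cam,(477,286),COL).sum(),fit(cam,m,(477.5,286),COL)); break
print(t())
for a in np.radians([-30,0,30,60,90,120,150]):
  for s in(0,np.pi):
    q=robot.ik([551,-6,60],R(a+s)); print(round(np.degrees(a+s)),None if q is None else np.round(q,2))
E
```

```text
[ 0.21988144  0.21388651 -0.58262856]
side 447 464.625 (array([474. , 285.9]), np.float64(28.5))
23.8917
-30 [-0.97  0.85  1.29  2.05 -0.97  1.06  0.28]
150 [-0.17  0.39  0.07  2.01 -0.04  0.75  2.55]
0 [-0.94  0.75  1.18  2.04 -0.86  0.97  0.71]
180 [ 0.43  0.47 -0.66  1.97  0.39  0.83  2.69]
30 [-0.89  0.67  1.09  2.04 -0.77  0.91  1.14]
210 [-0.95  0.77  1.21  2.05 -0.89  0.99 -1.89]
60 [-0.83  0.6   0.97  2.04 -0.66  0.86  1.57]
240 [-0.95  0.77  1.21  2.05 -0.89  0.99 -1.36]
90 [-0.76  0.54  0.85  2.04 -0.56  0.81  1.99]
270 [-0.95  0.77  1.21  2.05 -0.89  0.99 -0.84]
120 [-0.67  0.49  0.72  2.03 -0.45  0.78  2.42]
300 [-0.95  0.77  1.21  2.05 -0.89  0.99 -0.32]
150 [-0.17  0.39  0.07  2.01 -0.04  0.75  2.55]
330 [-0.97  0.85  1.29  2.05 -0.97  1.06  0.28]
```

View pics/crop5.png

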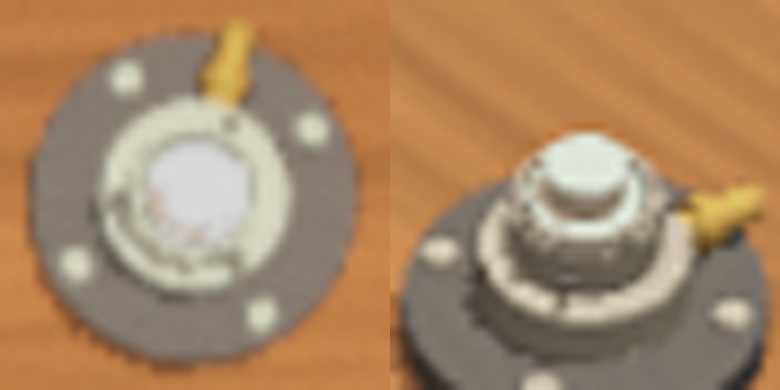

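The cartridge is seated (white boss at 196,190 top crop, squarely inside the rim). Faint dark pin marks at (232,122), (118,200) and (232,260) put the pins near +90°, -30° and -150°. Next is the collar: I'll centre it with two perpendicular grips.

```bash
python3 - <<'E'
from h import *
t=robot.current_time
p=np.array([476.5,286,0])
robot.grip(94,8)
robot.move_j([.38,.39,.07,2.01,-.04,.75,-.62]); print(t(),robot.current_eef_pos())
robot.movep(p+[0,0,45],R(0)); robot.sleep(.15)
print(robot.move_l(p+[0,0,-1.5],velocity=80,guard=8),robot.current_eef_pos())
robot.grip(50,8); print(robot.current_opening())
robot.grip(92,8); robot.move_l(p+[0,0,45],velocity=120)
robot.movep(p+[0,0,45],R(np.pi/2)); robot.sleep(.15)
print(robot.move_l(p+[0,0,-1.5],velocity=80,guard=8),robot.current_eef_pos())
robot.grip(50,40); print(robot.current_opening(),t())
robot.move_l(p+[0,0,110],velocity=150); print(robot.current_opening(),robot.current_force())
c=np.array([550.5,-6,0])
robot.movep(c+[0,0,90],R(np.pi/2)); robot.sleep(.4); print(t(),robot.current_eef_pos(),robot.current_joints().round(2),robot.current_force())
im=robot.read_camera("side"); cv2.imwrite("pics/side6.png",im[:,:,::-1])
cv2.imwrite("pics/crop6.png",crop(im,px("side",(c[0],c[1],70)),32,600))
E
```

```text
27.0333 [ 464.84370283 -287.27811132   58.79125162]
False [476.49742473 286.19631194  -1.4930986 ]
62.15401845186592
False [476.45234227 286.2215882   -1.48309721]
61.68702892190397 34.525
61.41449050362165 [-0.46584819  0.29334332 -1.69533595]
36.975 [550.53505666  -5.5524123   90.05591938] [ 0.54  0.46 -0.81  1.94  0.42  0.91  1.09] [ 0.48765149  0.06471373 -2.13888678]
```

View pics/crop6.png

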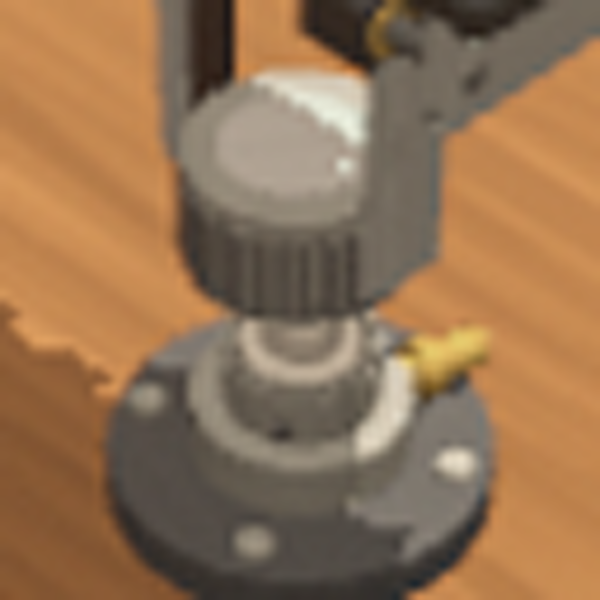

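```bash
python3 - <<'E'
from h import *
for c in ["side"]:
    robot.read_camera(c)
    for t in("cartridge_mid","wrench","tin","bung","spacer","cup","sample_bottle"):
        print(t,[(np.round(d["position"]).tolist(),round(d["conf"],2)) for d in robot.landmark_of(c,t)])
a=cv2.imread("pics/side5.png").astype(int);b=cv2.imread("pics/side6.png").astype(int)
cv2.imwrite("pics/diff.png",np.hstack([b[140:340,130:470],np.repeat(np.abs(a-b).max(2)[140:340,130:470,None],3,2)]))
E
```

```text
cartridge_mid [([530.0, -138.0, 15.0], 0.72), ([549.0, -11.0, 59.0], 0.65), ([472.0, -204.0, 10.0], 0.64), ([556.0, -304.0, 16.0], 0.62), ([551.0, -8.0, 61.0], 0.18)]
wrench [([383.0, 20.0, 0.0], 0.58)]
tin [([711.0, 195.0, -3.0], 0.44)]
bung [([683.0, -218.0, -1.0], 0.56)]
spacer [([763.0, -19.0, -1.0], 0.75)]
cup [([631.0, -387.0, 0.0], 0.6)]
sample_bottle [([560.0, 467.0, -2.0], 0.76)][ WARN:0@5.990] global loadsave.cpp:1063 imwrite_ Unsupported depth image for selected encoder is fallbacked to CV_8U.
```

View pics/diff.png

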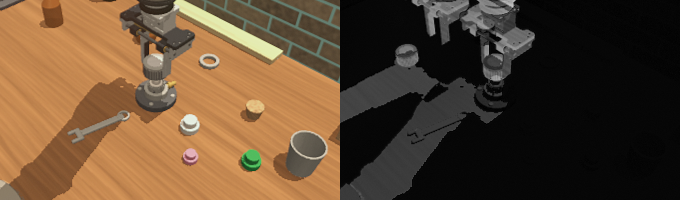

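```bash
python3 - <<'E'
from h import *
t=robot.current_time
c=np.array([550.5,-6,0])
robot.move_l(c+[0,0,60],velocity=80); robot.sleep(.2); print(robot.current_eef_pos(),robot.current_force())
for d in [(0,0),(1.5,1.5),(-1.5,-1.5),(1.5,-1.5),(-1.5,1.5)]:
    q=c+[*d,0]
    hit=robot.move_l(q+[0,0,40],velocity=30,guard=6); e=robot.current_eef_pos(); f=robot.current_force()
    print(d,hit,e.round(2),f.round(1),robot.current_moment().round(2),t())
    if not hit or e[2]<47: break
    robot.move_l(q+[0,0,60],velocity=60)
E
```

```text
[550.80040199  -5.91927256  60.35698371] [-0.97250791 -0.12016657 -1.52522084]
(0, 0) True [550.96  -5.97  51.39] [ 5.3  0.3 -4.3] [ 0.13 -1.18 -0.02] 38.55
(1.5, 1.5) True [551.78  -4.93  44.62] [-1.8 -1.3 11.9] [-0.18  0.52  0.04] 39.3583
```

```bash
python3 - <<'E'
from h import *
t=robot.current_time
c=np.array([551.7,-4.9,0])
for i in range(0,16):
    a=np.radians(90-8*i)
    robot.move_l(c+[0,0,44.8],R(a),velocity=40 if i else 20)
    f=robot.current_force(); e=robot.current_eef_pos()
    print(90-8*i,e.round(2),f.round(1),round(t(),2))
    if f[2]<2.5:
        hit=robot.move_l(c+[0,0,41],velocity=30,guard=7); e=robot.current_eef_pos()
        print("down",hit,e.round(2),robot.current_force().round(1))
        if e[2]<43: break
    if t()>56: break
E
```

```text
90 [551.79  -4.88  44.78] [-3.5 -1.3  8.3] 39.61
82 [552.14  -4.65  44.87] [0.9 0.9 5.1] 39.9
74 [551.98  -4.73  44.85] [1.1 0.4 5.2] 40.19
66 [551.87  -4.81  44.81] [-0.1 -0.2  6.5] 40.48
58 [551.89  -4.81  44.81] [-0.1  0.1  6.1] 40.77
50 [551.84  -4.72  44.78] [-0.  -0.3  5.1] 41.07
42 [551.63  -4.92  44.58] [ 0.6 -0.3  1.3] 41.36
down True [552.55  -5.27  40.77] [  7.8  -1.  -13. ]
```

```bash
python3 - <<'E'
from h import *
t=robot.current_time
robot.sleep(.3); print(robot.current_eef_pos().round(2),robot.current_force().round(1),robot.current_moment().round(2))
c=np.array([551.9,-4.9,0])
for z in (39,37,36,35):
    hit=robot.move_l(c+[0,0,z],velocity=20,guard=25); robot.sleep(.1)
    print(z,hit,robot.current_eef_pos().round(2),robot.current_force().round(1),robot.current_moment().round(2),round(t(),2),robot.current_opening().round(2))
    if hit: break
E
```

```text
[552.54  -5.3   40.66] [  7.6  -0.5 -12.6] [-0.21 -1.74 -0.47]Traceback (most recent call last):
  File "<stdin>", line 7, in <module>
AttributeError: 'float' object has no attribute 'round'
```

```bash
python3 - <<'E'
from h import *
t=robot.current_time
def st(n): robot.sleep(.15); print(n,robot.current_eef_pos().round(2),robot.current_force().round(1),robot.current_moment().round(2),round(t(),2),round(robot.current_opening(),2))
st("now")
c=np.array([551.9,-4.9,0])
for z in (38,37,36,35):
    hit=robot.move_l(c+[0,0,z],velocity=20,guard=25); st((z,hit))
    if hit: break
E
```

```text
now [552.56  -5.26  38.69] [ 7.2 -0.6 -8. ] [-0.58 -1.81 -0.49] 42.39 61.78
(38, False) [552.66  -5.26  38.16] [ 5.3 -3.3  1.2] [-0.64 -1.31 -0.44] 42.79 61.42
(37, False) [552.65  -5.23  37.29] [ 4.6 -3.   4.5] [-0.81 -1.11 -0.41] 43.19 61.28
(36, False) [552.65  -5.25  36.35] [ 4.3 -2.8  5.2] [-0.83 -1.07 -0.44] 43.59 61.44
(35, False) [552.63  -5.25  35.38] [ 3.5 -2.9  7.1] [-0.8  -0.91 -0.41] 43.99 61.66
```

```bash
python3 - <<'E'
from h import *
t=robot.current_time
def st(n): robot.sleep(.15); print(n,robot.current_eef_pos().round(2),robot.current_force().round(1),robot.current_moment().round(2),round(t(),2),round(robot.current_opening(),2))
c=np.array([552.4,-5.1,0])
for z in np.arange(34.6,31.5,-.4):
    robot.move_l(c+[0,0,z],velocity=20); st(round(z,1))
    if robot.current_force()[2]>20: break
im=robot.read_camera("side"); cv2.imwrite("pics/side7.png",im[:,:,::-1])
cv2.imwrite("pics/crop7.png",crop(im,px("side",(552,-5,60)),32,600))
for d in robot.landmark_of("side","collar_mid"): print(d)
for d in robot.landmark_of("side","cell_seat"): print(d)
E
```

```text
34.6 [552.81  -5.36  35.13] [ 0.1 -2.9 12.6] [-0.64 -0.01 -0.44] 44.39 61.39
34.2 [552.83  -5.37  35.08] [-2.6 -2.5 20.3] [-0.73  0.65 -0.41] 44.79 61.24
{'position': [553.7, -6.8, 55.0], 'conf': 0.7}
{'position': [551.6, -9.7, 61.7], 'conf': 0.59}
{'position': [682.3, -219.7, -1.0], 'conf': 0.28}
{'position': [551.5, -9.5, 39.1], 'conf': 0.68}
```

View pics/crop7.png

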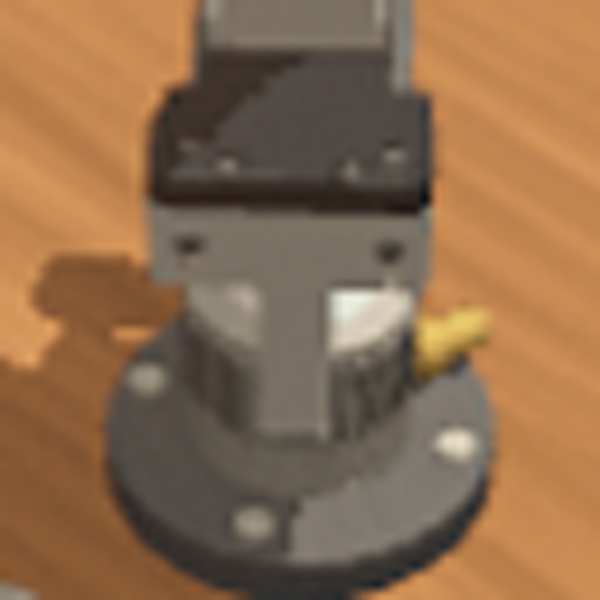

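The collar is home. The arm stopped hard at TCP z=35.1 (35.0 predicted), and the picture shows the skirt resting on the barrel all round, with the fingers at (295,430). Handing in while holding.

```bash
python3 - <<'E'
from h import *
robot.sleep(.3); print(robot.current_eef_pos().round(2),robot.current_force().round(1),robot.current_dq().round(3),robot.current_time())
robot.close_job()
E
```

```text
[552.88  -5.33  35.09] [-1.2 -2.6 20. ] [ 0.    -0.001 -0.    -0.001 -0.001  0.001  0.002] 45.2417
the job is handed in; nothing more can be done
```

I seated the smaller white cartridge boss up in the pocket and let go of it. I then put the collar over the neck and turned it 48° until it dropped over the pins. I pushed it home and handed the job in at 45.2 s, still gripping it.

**Last checks:**
- **Collar height:** the arm came to a hard stop at TCP z = 35.1 mm, against 35.0 mm predicted for the collar home.
- **Push:** 20 N steady, with the arm at rest. The force rose gradually before the stop, as expected from the spring bed.
- **Bystanders:** all six were within about 5 mm of their first positions when I last checked them, just before the collar went on.
- **Cartridge:** a picture after release showed it squarely in the rim. I could not see it once the collar was on.

**What went wrong or disagreed:**
- **First grasp missed:** the fingertips are about 31 mm higher than the stated tool frame. I measured this by touching the bench and corrected for it.
- **Wrong-way swing:** one joint move went to the opposite side of the bench from a sign error. It passed over the bench, and the later picture showed nothing moved.
- **Off-centre collar:** it first caught the neck's edge and needed a 1.5 mm shift in x and y.
- **Residual load at the end:** a twist of about 0.4 N m remained when last read, 0.9 s before hand-in, and a side force of about 3 N at hand-in. The collar is probably leaning on one side of its keyways.

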